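# Pack the laser measure away and click its case shut

### The job

Put the yellow laser measure back in its foam pocket in the open hard case, lying flat with the screen up. Then swing the lid over and press its front edge down until it snaps past the catch and stays fully shut. Leave the other things on the bench where they are.

Things in the scene. Friction and masses are not known exactly. Their poses are not given: they have to be found in the camera images.
- case: Black hard case 160 (x) x 200 (y) x 55 (z) mm with a lime lid, fixed to the bench, left or right. Origin: centre of its underside; x points from its front wall to its hinge side (away from the robot at yaw 0), z up. Walls 5 mm, rim at z = 55 mm. Inside, dark foam with a pocket for the meter; a side compartment at +y holds two cells and a red plate (fixed).
- pocket (a point): Centre of the pocket's floor, 12 mm above the case's underside, 27 mm to -y of its centre; axes as the case. The pocket is 55 (x) x 125 (y) mm, 28 mm deep, its foam top 15 mm below the rim. For 60 mm amid its length the foam is cut away on both sides in x, to the case's walls and the pocket's floor, as finger scoops.
- lid (a joint): Lid angle, rad: 0 = shut and flush, 1.57 = upright, to 1.95 = leaning back; starts at 1.7 to 1.9. Stiff hinge (0.16 N m friction): the lid (0.15 kg) stays at any angle. Near 0.08 a tongue on its front meets a sprung roller catch on the case's front wall; 10 to 14 N down near the front edge snaps it past and the catch then holds it at 0. Not snapped past, it stays 5 to 13 mm ajar.
- lid_hinge (a point): Point on the hinge axis, middle of the case's width, on the rim's back edge (80 mm to +x of the case's centre, z = 55 mm). The axis runs along the case's y.
- lid_edge (a point): Middle of the lid's free edge on its outer face (top when shut), 160 mm from the hinge line. Lid: lime slab 160 x 200 mm, 14 mm thick, inner face in the plane of the hinge axis. A black tongue 50 mm wide stands 11 mm beyond the free edge and reaches 30 mm below the inner face. x points from free edge to hinge, z is the outward normal.
- meter: Yellow laser distance meter with black ends, a screen and keys on its top: 45 (x) x 115 (y) x 28 (z) mm, 0.14 kg, lying flat and loose, screen up. Origin: centre of its underside; z up out of the screen. It may lie in the pocket either way round.
- screwdriver: Bystander: red-handled screwdriver lying along its x, 190 mm long, handle to -x, on the bench between the case and the meter.
- tape: Bystander: yellow tape measure standing on edge, 70 x 38 x 62 mm, left of the work.
- jar: Bystander: amber glass jar with steel cap, 64 mm across, 85 mm tall, far left.
- hammer: Bystander: hammer lying along its x, handle to -x, far right.
Things that resemble listed ones, but are neither listed nor needed, are in the scene too. Leave any blue look-alike of the meter alone.

How it is judged (in metres and radians):
On the way, in this order (a step that is already met when the one before it is completed fails the run):
1. the meter lies flat in its pocket, screen up, let go, with the lid still open (x of meter in the frame of pocket between -0.01 and 0.01 m and y of meter in the frame of pocket between -0.01 and 0.01 m and z of meter in the frame of pocket below 0.006 m and angle between meter's own z axis and vertical below 0.12 rad and value of joint lid above 0.3 rad and contact force between the fingers and meter below 0.1 N), for 0.2 s.
2. the lid is pressed shut past its catch (x of meter in the frame of pocket between -0.01 and 0.01 m and y of meter in the frame of pocket between -0.01 and 0.01 m and z of meter in the frame of pocket below 0.006 m and angle between meter's own z axis and vertical below 0.12 rad and value of joint lid below 0.025 rad), for 0.2 s.
At the end, for the whole second after the job is handed in: The meter lies at rest in the pocket: its origin within 10 mm of the pocket point in x and in y and less than 6 mm above it, its z axis within 0.12 rad of vertical; the lid is held shut by its catch (joint below 0.025 rad) (all of step 2 and linear speed of meter below 0.02 m/s); the robot touches nothing.
It fails at once if a bystander (screwdriver, tape measure, jar or hammer) is pushed more than 30 mm (distance of any of screwdriver, tape, jar, hammer from where it was at the start of the episode above 0.03 m).
It also fails if it takes over 58 s, if anything falls off the work surface, if the arm or the gripper's body presses on something with over 40 N, if the wrist force passes 120 N, or if a joint passes its speed limit or range.

### The arm

A 6-joint arm with a two-finger parallel gripper is mounted at the origin on the work surface. World frame = base frame: x ahead of the robot, y to its left, z up, the work surface at z = 0. Lengths are in m, angles in degrees, forces in N, time in s.
With the tool pointing down it reaches from about 0.35 to 0.875 m from the base axis. Payload 4.2 kg.
Tool frame: the origin (TCP) lies on the mounting face of the last link; the fingertips stand 182 mm ahead of it and the grasp point (between the pads) lies 164 mm ahead of it (r.tcp_to_grasp is the distance from the TCP to the grasp point, in m); z points along the fingers, y is the line along which they close (so a half turn about z gives the same grasp; the last joint's range is limited). The gripper opens to 87 mm and grips with 3 to 60 N. Pads are 19 mm wide; open, the fingers measure 117 mm over their backs; the gripper's body (75 mm by 190 mm) begins 51 mm behind the grasp point.
Start: joints at [-50.099, 22.042, 0.453, 0, -68.411, -14.817], TCP at [0.265, -0.566, 0.405] pointing down, gripper open.
Joint ranges: [-179.83, 179.83], [-69.29, 118.12], [-61.27, 80.66], [-181.25, 117.63], [-171.15, -9.14], [-177.46, 177.46]. Speed limits (degrees/s): [159.86, 159.86, 180, 180, 180, 180].

### API

Orientations are given as a 3x3 rotation matrix whose columns are the frame's x, y, z axes.
In Python, from station import sense, eyes, r gives the robot as it stands.
- The arm moves only by the tool jog_arm, never from a script. Its argument "increments" is a list of rows, each a list of 4 numbers: the shift along the tool's x, y, z normalised to -1 to 1, where 1 is 0.02 m, then the turn about the tool's z normalised to -1 to 1, where 1 is 0.08 rad. A call has 1 to 10 rows; each row shifts and turns the commanded pose from where the row before left it, along the tool's axes as they then stand; what a row does not reach is not made up. A row lasts 1/10 s, in which the tool goes at most 50 mm and 8.59 degrees, less where a joint would pass 70% of its speed; a pose out of reach is approached as far as the arm can. A call with a number of a shift or a turn outside -1 to 1 is refused whole. A call with a gripper value outside its range is refused whole. "grip" is the finger opening in mm, from 0 to 87, set as the call begins (left out, the last holds). The fingers move at their own pace and stop on an object; the grip force is fixed at half the most. Time passes only in rows, so rows that do not move let the fingers close. It gives the time, the measured TCP pose, the force, the opening and the grip force at its end, in the units of the state.
- sense(): the state, without advancing time (a new reading comes with each control period).
- eyes.capture(name): name is "scene" or "top" or "wrist"; returns the picture (384x512x3 uint8, blue, green, red); there is no depth.
- eyes.get_calibration(name): a dict with "camera_matrix" (3x3 intrinsics, pixels), "R" (3x3) and "t" (3): a world point X has camera coordinates R X + t; the wrist camera has in their place "T_tool_cam" (4x4, takes a point from camera to tool coordinates, whose origin is the TCP and whose axes are the flange's). Camera axes: x right, y down, z forward; pixel columns grow to the right and rows downward; lengths in m; the calibration is good to about 2 mm. The wrist camera is an equidistant fisheye: a pixel r from the principal point sees the ray r / f radians off the axis. A picture is of the moment at which its call begins: read the wrist's pose just before it. get_calibration takes no time and is no camera call.
- r.finish_job(): hands the job in; it is judged then, once.
Trained networks look in the newest picture that a camera, given by its name, has taken for a name from the list of things; names that differ only in an ending like _2 or _b are one class to them, and where a whole thing is asked for, a point or a joint stands for the part that bears it (a point fixed in the world has none). Each returns a list of dicts, best first, with "conf" (0 to 1); they miss things now and then, are a little off and sometimes report something else, mostly with a low value. They report only what shows in the picture. A call takes as long as a camera call. They do not tell look-alikes from the thing itself.
- eyes.spot_in(camera, name): "centre" ([x, y, z] in m, in world coordinates, good to about 4 mm: the middle of the surface that is visible of it).
- eyes.outline_of(camera, name): "mask" (384x512 bool, what is visible of it).
The state is a dict: "time_s": time; "joints": joint angles; "joint_velocities": joint speeds; "effort": joint torques, N m; "tcp_pos": TCP position; "ee_rot": TCP orientation; "wrist_force": force on the tool from outside, world axes, zero at the start; "moment": the same for the moment, N m; "gripper_width": opening from 0.0 (shut) to 1.0 (fully open); "gripper_force": force on a finger pad.
Only numpy, scipy, OpenCV 4.12 (cv2) and the standard library are available. Lean on these libraries where they do the work, as an engineer would, in place of code of your own. Each camera call takes 0.05 s, during which the arm holds its last target. There are 200 camera calls.

## Working session

There is one attempt and no reset: what is moved stays moved. The work goes in short steps, Python scripts to look and compute and a tool call to move; the robot and the scene stay as the last step left them, time stands still between calls to the robot, and variables do not carry over. Pictures are saved under pics/ and viewed, at most 10 in all, crops included, and the job is handed in when it is done.

Besides the shell and the picture viewer there is one more tool, called after "Request:" by a JSON object that holds its "fn" and its "kwargs". jog_arm: Moves the arm, as the interface text tells. Its arguments: {"type":"object","properties":{"increments":{"type":"array"},"grip":{"type":"number"}},"required":["increments"]}

```bash
mkdir -p pics; ls; python3 - <<'E'
from station import sense, eyes, r
import cv2, numpy as np
s=sense(); print(s['time_s'],s['tcp_pos'],np.round(s['ee_rot'],3).tolist(),r.tcp_to_grasp)
a=eyes.capture('top'); b=eyes.capture('scene')
cv2.imwrite('pics/top.png',a); cv2.imwrite('pics/scene.png',b)
for c in('top','scene'):
  for n in('case','meter','lid','screwdriver','tape','hammer'):
    print(c,n,[(round(d['conf'],2),np.round(d['centre'],3).tolist()) for d in eyes.spot_in(c,n)])
E
```

```text
pics
0.0 [ 0.26488723 -0.56586542  0.40366828] [[-0.906, -0.424, -0.001], [-0.424, 0.906, 0.002], [0.0, 0.002, -1.0]] 0.1635
top case [(0.93, [0.529, -0.209, 0.039])]
top meter [(0.83, [0.341, 0.328, 0.028]), (0.76, [0.484, 0.19, 0.03]), (0.74, [0.339, 0.171, 0.027]), (0.73, [0.629, 0.203, 0.03])]
top lid [(0.94, [0.584, -0.208, 0.154])]
top screwdriver [(0.64, [0.469, -0.008, 0.023])]
top tape [(0.7, [0.438, 0.443, 0.066]), (0.54, [0.529, -0.21, 0.039]), (0.35, [0.591, -0.206, 0.156])]
top hammer [(0.7, [0.567, -0.492, 0.027])]
scene case [(0.89, [0.593, -0.214, 0.124]), (0.67, [0.474, 0.439, 0.052])]
scene meter [(0.9, [0.646, 0.205, 0.028]), (0.86, [0.353, 0.164, 0.025]), (0.86, [0.364, 0.324, 0.027]), (0.56, [0.495, 0.193, 0.026]), (0.31, [0.599, -0.212, 0.148])]
scene lid [(0.72, [0.6, -0.212, 0.151])]
scene screwdriver [(0.51, [0.486, -0.007, 0.023]), (0.32, [0.599, -0.215, 0.153])]
scene tape [(0.82, [0.474, 0.437, 0.05])]
scene hammer [(0.61, [0.628, -0.486, 0.028])]
```

View pics/top.png

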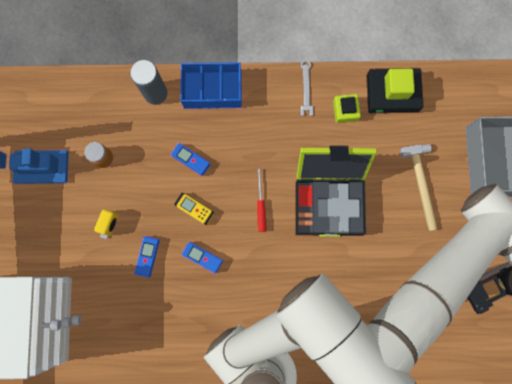

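View pics/scene.png

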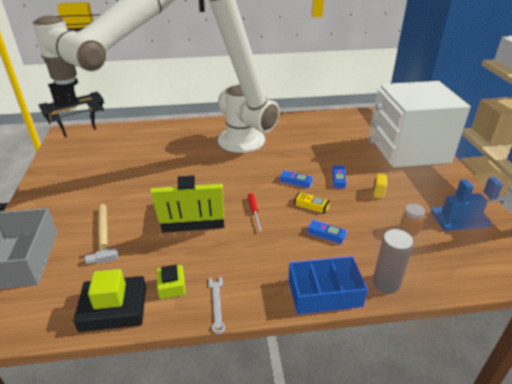

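The top view shows the yellow meter near (194,208), with blue look-alikes around it. The open case is near (331,207) with its pocket near (338,207), and the screwdriver lies at (261,200) between them. The scene view agrees with this.

```bash
cat > h.py <<'E'
import numpy as np, cv2
from station import sense, eyes, r
def ray_plane(cam,px,z,s=None):
    """pixels (N,2) -> world points on plane z"""
    c=eyes.get_calibration(cam); K=np.array(c['camera_matrix']); px=np.atleast_2d(np.asarray(px,float))
    if cam!='wrist':
        R=np.array(c['R']);t=np.array(c['t'])
        d=np.c_[px,np.ones(len(px))]@np.linalg.inv(K).T@R; o=-R.T@t
    else:
        u=(px-K[:2,2])/[K[0,0],K[1,1]]; th=np.linalg.norm(u,axis=1,keepdims=True)+1e-9
        v=np.c_[u/th*np.sin(th),np.cos(th)]; T=np.array(c['T_tool_cam']); E=np.array(s['ee_rot'])
        d=v@T[:3,:3].T@E.T; o=E@T[:3,3]+s['tcp_pos']
    return o+d*((z-o[2])/d[:,2])[:,None]
def rect(P):
    (cx,cy),(w,h),a=cv2.minAreaRect((P[:,:2]*1000).astype(np.float32))
    if w<h: w,h,a=h,w,a+90
    return np.round([cx,cy,w,h,(a+90)%180-90],1)   # centre, long, short, angle of long side, mm/deg
def yellow(img):
    h=cv2.cvtColor(img,cv2.COLOR_BGR2HSV); return cv2.inRange(h,(20,150,110),(31,255,255))
E
python3 - <<'E'
from h import *
a=eyes.capture('top')
for d in eyes.outline_of('top','meter'):
    m=d['mask']; y=(yellow(a)>0)&m; ys,xs=np.nonzero(m)
    print('meter',d['conf'],y.sum()/m.sum(),rect(ray_plane('top',np.c_[xs,ys],.026)))
for n,z in(('case',.055),('screwdriver',.015),('lid',.1)):
  for d in eyes.outline_of('top',n)[:1]:
    ys,xs=np.nonzero(d['mask']); print(n,d['conf'],xs.min(),xs.max(),ys.min(),ys.max(),rect(ray_plane('top',np.c_[xs,ys],z)))
cv2.imwrite('pics/crop.png',np.hstack([cv2.resize(a[140:245,285:375],None,fx=5,fy=5,interpolation=2),cv2.resize(a[180:240,165:225],None,fx=5,fy=5,interpolation=2)[:,:].copy().repeat(1,0) if 0 else cv2.resize(a[155:260,155:225],None,fx=5,fy=5,interpolation=2)]))
E
```

```text
meter 0.93 0.6074600355239786 [482.9 190.8 115.4  44.6  56.3]
meter 0.77 0.0 [632.2 201.3 116.8  47.   56.9]
meter 0.68 0.0 [338.2 165.7 116.7  47.6  62.9]
meter 0.61 0.0 [465.4  -8.  107.5  24.7   2.6]
meter 0.6 0.0 [342.6 327.1 115.1  51.1 -13.3]
case 0.62 295 375 145 235 [ 527.7 -223.7  269.1  232.6   -3.4]
screwdriver 0.63 257 266 201 232 [456.5  -8.4  93.   25.    3.1]
lid 0.72 297 375 145 178 [ 601.  -223.8  223.7   96.1   89.1]
```

View pics/crop.png

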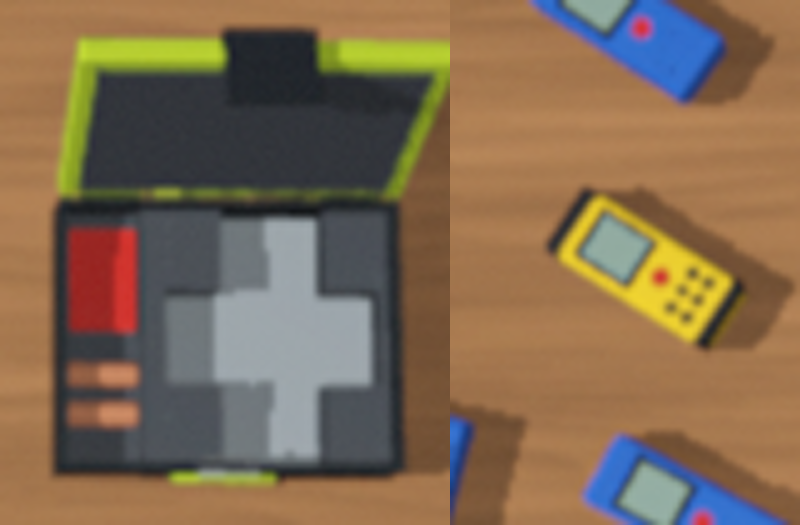

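```bash
python3 - <<'E'
from h import *
f=lambda L:np.array(L)/5+[285-.4,140-.4]
C=ray_plane('top',f([[55,472],[403,472],[397,203],[57,203]]),.055)*1000
print('rim',np.round(C[:,:2],1).tolist(),'mean',C.mean(0).round(1)[:2],'sides',[round(np.linalg.norm(C[i]-C[i-1]),1) for i in range(4)])
print('yaw',[round(np.degrees(np.arctan2(*(C[j]-C[i])[[1,0]])),1) for i,j in((0,3),(1,2))], round(np.degrees(np.arctan2(*-(C[0]-C[1])[[0,1]])),1))
F=ray_plane('top',f([[165,295],[165,385],[373,385],[373,295],[222,215],[318,215],[222,460],[318,460]]),.012)*1000
print('floor',F[:,:2].round(1).tolist())
c=eyes.get_calibration('top');R=np.array(c['R']);t=np.array(c['t']);K=c['camera_matrix']
hx=C[2:,0].mean()/1000; hy=C[:,1].mean()/1000; print('cam',(-R.T@t).round(3))
for th in(1.6,1.7,1.75,1.8,1.85,1.9):
  o=[]
  for s in(1,-1):
   for w in(0,.014):
    X=np.array([hx-.16*np.cos(th)+w*np.sin(th),hy+s*.1,.055+.16*np.sin(th)+w*np.cos(th)]);p=K@(R@X+t);p=p[:2]/p[2];o.append(((p-[284.6,139.6])*5).round().tolist())
  print(th,o)
E
```

```text
rim [[399.6, -106.4], [396.6, -306.4], [553.8, -310.3], [556.8, -111.6]] mean [ 476.7 -208.7] sides [np.float64(157.3), np.float64(200.0), np.float64(157.2), np.float64(198.6)]
yaw [np.float64(-1.9), np.float64(-1.4)] -179.1
floor [[507.8, -178.1], [453.7, -176.3], [451.8, -300.1], [506.0, -302.5], [555.9, -213.9], [555.1, -271.6], [408.5, -208.7], [407.7, -265.5]]
cam [ 0.289 -0.002  1.492]
1.6 [[73.0, 141.0], [72.0, 114.0], [457.0, 135.0], [455.0, 109.0]]
1.7 [[72.0, 111.0], [71.0, 86.0], [454.0, 106.0], [452.0, 80.0]]
1.75 [[71.0, 97.0], [70.0, 72.0], [453.0, 91.0], [451.0, 67.0]]
1.8 [[71.0, 83.0], [70.0, 59.0], [452.0, 77.0], [449.0, 54.0]]
1.85 [[70.0, 70.0], [69.0, 46.0], [450.0, 64.0], [447.0, 41.0]]
1.9 [[69.0, 57.0], [68.0, 34.0], [448.0, 51.0], [445.0, 29.0]]
```

Request:
{"fn": "jog_arm", "kwargs": {"increments": [[-0.86,0.99,0,0],[-0.86,0.99,0,0],[-0.86,0.99,0,0],[-0.86,0.99,0,0],[-0.86,0.99,0,0],[-0.86,0.99,0,0],[-0.86,0.99,0,0],[-0.86,0.99,0,0],[-0.86,0.99,0,0],[-0.86,0.99,0,0]], "grip": 87}}

```text
time_s: 1.95
tcp_pos: [0.3369, -0.3128, 0.405]
ee_rot: [[-0.906, -0.424, 0.001], [-0.424, 0.906, -0.0], [-0.0, -0.0, -1.0]]
wrist_force: [0.4, 0.0, 0.2]
gripper_width: 0.998
gripper_force: 0.0
```

Request:
{"fn": "jog_arm", "kwargs": {"increments": [[-0.86,0.99,0,0],[-0.86,0.99,0,0],[-0.86,0.99,0,0],[-0.86,0.99,0,0],[-0.86,0.99,0,0],[-0.86,0.99,0,0],[-0.86,0.99,0,0],[-0.86,0.99,0,0],[-0.86,0.99,0,0],[-0.86,0.99,0,0]]}}

```text
time_s: 2.95
tcp_pos: [0.4087, -0.0605, 0.4051]
ee_rot: [[-0.906, -0.424, 0.001], [-0.424, 0.906, 0.0], [-0.001, -0.0, -1.0]]
wrist_force: [-0.4, -0.7, 0.6]
gripper_width: 1.003
gripper_force: 0.0
```

Request:
{"fn": "jog_arm", "kwargs": {"increments": [[-0.86,0.99,0,0],[-0.86,0.99,0,0],[-0.86,0.99,0,0],[-0.86,0.99,0,0],[-0.86,0.99,0,0],[-0.86,0.99,0,0],[-0.86,0.99,0,0],[-0.86,0.99,0,0],[-0.86,0.99,0,0],[-0.86,0.99,0,0]]}}

```text
time_s: 3.95
tcp_pos: [0.4806, 0.1918, 0.405]
ee_rot: [[-0.906, -0.424, 0.0], [-0.424, 0.906, 0.0], [-0.0, 0.0, -1.0]]
wrist_force: [1.0, -1.6, -0.2]
gripper_width: 0.999
gripper_force: 0.0
```

Request:
{"fn": "jog_arm", "kwargs": {"increments": [[0,0,0.5,-1],[0,0,0.5,-1],[0,0,0.5,-1],[0,0,0.5,-1],[0,0,0.5,-1],[0,0,0.5,-1],[0,0,0.5,-0.83],[0,0,0,0],[0,0,0,0]]}}

```text
time_s: 4.85
tcp_pos: [0.4806, 0.1908, 0.335]
ee_rot: [[-0.555, -0.832, 0.0], [-0.832, 0.555, -0.0], [-0.0, -0.0, -1.0]]
wrist_force: [-0.1, -0.7, -1.0]
gripper_width: 0.998
gripper_force: 0.0
```

```bash
python3 - <<'E'
from h import *
s=sense(); a=eyes.capture('wrist'); cv2.imwrite('pics/w1.png',a)
print(s['time_s'],np.round(s['tcp_pos'],4),np.round(s['ee_rot'],3).tolist(),np.round(s['joints'],1),np.round(s['wrist_force'],2))
print(np.round(eyes.get_calibration('wrist')['T_tool_cam'],3).tolist())
for d in eyes.outline_of('wrist','meter'):
    m=d['mask']; y=(yellow(a)>0)&m; ys,xs=np.nonzero(m)
    print('meter',d['conf'],y.sum()/m.sum(),xs.mean(),ys.mean(),rect(ray_plane('wrist',np.c_[xs,ys],.027,s)))
E
```

```text
4.85 [0.4806 0.1908 0.335 ] [[-0.555, -0.832, 0.0], [-0.832, 0.555, -0.0], [-0.0, -0.0, -1.0]] [ 39.7  15.3 -20.4   0.  -54.3 -73.3] [-0.11 -0.67 -1.03]
[[-0.0, -0.957, -0.289, 0.079], [1.0, -0.0, -0.0, 0.001], [0.0, -0.289, 0.957, 0.021], [0.0, 0.0, 0.0, 1.0]]
meter 0.92 0.0 151.52627789776818 236.699064074874 [629.4 205.2 123.1  51.6  56.1]
meter 0.91 0.0 357.4471497584541 88.16251207729469 [343.  168.9 115.   51.2  59.9]
meter 0.83 0.0 413.6692263936291 209.9405574516496 [346.4 324.8 121.6  59.6 -13.6]
meter 0.72 0.5720578980490875 254.03167610656598 179.74092720788755 [483.7 193.2 115.5  44.9  57.4]
```

View pics/w1.png

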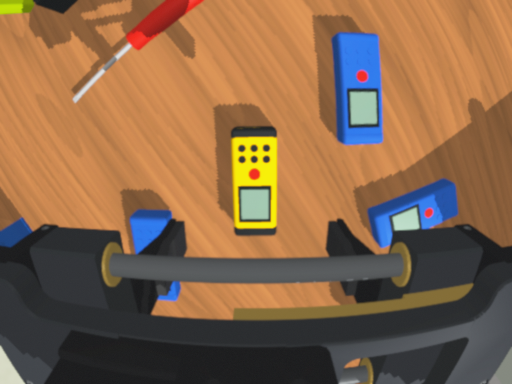

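The wrist view shows the yellow meter at (254,180), between the fingers and in line with them. This agrees with the top-view estimate to about 2 mm. I'll descend and grasp.

Request:
{"fn": "jog_arm", "kwargs": {"increments": [[-0.15,-0.07,0.9,-0.15],[0,0,1,0],[0,0,1,0],[0,0,1,0],[0,0,1,0],[0,0,1,0],[0,0,0.75,0],[0,0,0.5,0],[0,0,0,0],[0,0,0,0]]}}

```text
time_s: 5.95
tcp_pos: [0.4837, 0.1927, 0.1923]
ee_rot: [[-0.543, -0.839, 0.001], [-0.839, 0.543, 0.001], [-0.001, -0.001, -1.0]]
wrist_force: [-0.0, 0.3, -0.7]
gripper_width: 0.997
gripper_force: 0.0
```

Request:
{"fn": "jog_arm", "kwargs": {"increments": [[0,0,0,0],[0,0,0,0],[0,0,0,0],[0,0,0,0],[0,0,0,0],[0,0,0,0],[0,0,0,0],[0,0,0,0]], "grip": 20}}

```text
time_s: 6.75
tcp_pos: [0.4833, 0.1925, 0.1918]
ee_rot: [[-0.543, -0.839, 0.0], [-0.839, 0.543, 0.0], [-0.0, -0.0, -1.0]]
wrist_force: [0.0, 0.1, 0.8]
gripper_width: 0.514
gripper_force: 30.0
```

Request:
{"fn": "jog_arm", "kwargs": {"increments": [[0,0,-0.5,0],[0,0,-1,0],[0,0,-1,-0.94],[0,0,-1,-1],[0,0,-1,-1],[0,0,-1,-1],[0,0,-1,-1],[0,0,-1,-1],[0,0,0,-1],[0,0,0,0]]}}

```text
time_s: 7.75
tcp_pos: [0.4829, 0.1922, 0.3426]
ee_rot: [[-0.02, -1.0, 0.001], [-1.0, 0.02, 0.001], [-0.001, -0.001, -1.0]]
wrist_force: [-0.4, -0.1, -2.2]
gripper_width: 0.513
gripper_force: 30.0
```

Request:
{"fn": "jog_arm", "kwargs": {"increments": [[1,0.2,0,0],[1,0.2,0,0],[1,0.2,0,0],[1,0.2,0,0],[1,0.2,0,0],[1,0,0,0],[1,0,0,0],[1,0,0,0],[1,0,0,0],[1,0,0,0]]}}

```text
time_s: 8.75
tcp_pos: [0.4584, -0.0093, 0.3416]
ee_rot: [[-0.021, -1.0, -0.001], [-1.0, 0.021, -0.0], [0.0, 0.001, -1.0]]
wrist_force: [1.2, -0.2, -2.4]
gripper_width: 0.509
gripper_force: 30.0
```

Request:
{"fn": "jog_arm", "kwargs": {"increments": [[1,0,0,0],[1,0,0,0],[1,0,0,0],[1,0,0,0],[1,0,0,0],[0,0,0,0],[0,0,0,0]]}}

```text
time_s: 9.45
tcp_pos: [0.4566, -0.1081, 0.3416]
ee_rot: [[-0.022, -1.0, -0.001], [-1.0, 0.022, 0.0], [-0.0, 0.001, -1.0]]
wrist_force: [0.3, -0.3, -2.1]
gripper_width: 0.515
gripper_force: 30.0
```

```bash
python3 - <<'E'
from h import *
s=sense(); a=eyes.capture('wrist'); cv2.imwrite('pics/w2.png',cv2.resize(a,(800,600)))
np.save('w2.npy',dict(tcp_pos=s['tcp_pos'],ee_rot=s['ee_rot']),allow_pickle=True)
print(s['time_s'],np.round(s['tcp_pos'],4))
E
```

```text
9.45 [ 0.4566 -0.1081  0.3416]
```

View pics/w2.png

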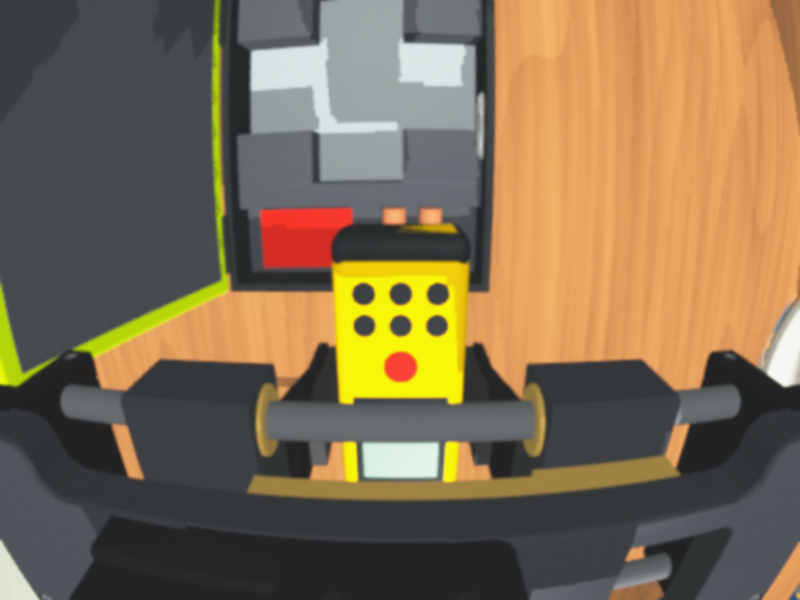

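The wrist view shows the held meter, square in the fingers. The case's near (+y) rim edge is at row 290, the pocket end at (319–402,181), and the lid on the left.

```bash
python3 - <<'E'
from h import *
s=np.load('w2.npy',allow_pickle=True).item()
def p(n,L,z): print(n,(ray_plane('wrist',np.array(L)*.64-.2,z,s)*1000).round(1)[:,:2].tolist())
p('rim +y corners',[[230,290],[489,291],[493,150],[494,40]],.055)
p('pocket floor +y corners',[[320,181],[402,180]],.012)
p('scoop +y edge floor',[[250,133],[475,132]],.012)
p('scoop -y edge',[[252,48],[463,43]],.012)
p('foam top corners +y end pocket',[[317,131],[400,131]],.04)
p('meter end',[[332,255],[470,255]],s['tcp_pos'][2]-.182-.01+.028)
E
```

```text
rim +y corners [[562.2, -110.7], [402.3, -106.5], [401.2, -190.4], [399.3, -255.7]]
pocket floor +y corners [[507.9, -172.4], [453.4, -171.2]]
scoop +y edge floor [[555.1, -208.5], [404.6, -202.9]]
scoop -y edge [[552.4, -268.2], [411.3, -263.9]]
foam top corners +y end pocket [[503.7, -204.3], [454.0, -202.2]]
meter end [[476.6, -156.4], [432.9, -155.5]]
```

Request:
{"fn": "jog_arm", "kwargs": {"increments": [[1,0,0.3,0],[1,0,0.3,0],[1,0,0.3,0],[1,0,0.3,0],[1,0,0.3,0],[1,0,0.3,0],[0.4,0,0.25,0],[0,0,0,0]]}}

```text
time_s: 10.3
tcp_pos: [0.4547, -0.2353, 0.2999]
ee_rot: [[-0.02, -1.0, -0.002], [-1.0, 0.02, 0.001], [-0.0, 0.002, -1.0]]
wrist_force: [0.1, 0.2, -2.7]
gripper_width: 0.512
gripper_force: 30.0
```

Request:
{"fn": "jog_arm", "kwargs": {"increments": [[0,-0.3,0,0],[0,-0.3,0,0],[0,-0.3,0,0],[0,-0.2,0,0],[0,-0.2,0,0],[0,-0.2,0,0],[0,-0.1,0,0],[0,0,0,0]]}}

```text
time_s: 11.1
tcp_pos: [0.4872, -0.2357, 0.3006]
ee_rot: [[-0.019, -1.0, -0.0], [-1.0, 0.019, -0.0], [0.0, 0.0, -1.0]]
wrist_force: [0.4, 0.3, -1.2]
gripper_width: 0.515
gripper_force: 30.0
```

```bash
python3 - <<'E'
from h import *
a=eyes.capture('top'); cv2.imwrite('pics/top2.png',np.hstack([cv2.resize(a[120:250,280:390],(440,520),interpolation=2),cv2.resize(eyes.capture('scene')[160:250,130:240],(360,294),interpolation=2).repeat(1,0) if 0 else np.vstack([cv2.resize(eyes.capture('scene')[130:240,130:240],(360,360),interpolation=2),np.zeros((160,360,3),np.uint8)])]))
E
```

```text
(no output)
```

View pics/top2.png

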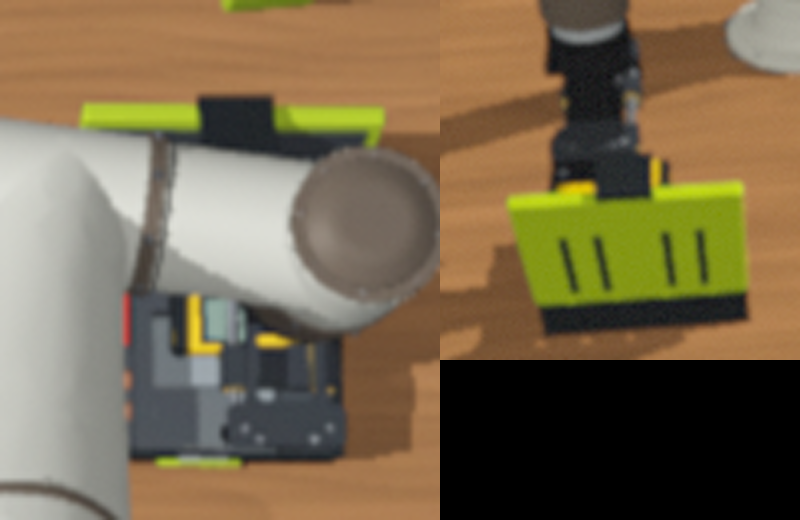

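Request:
{"fn": "jog_arm", "kwargs": {"increments": [[0,-0.15,0,0],[0,-0.15,0,0],[0,0,0,0],[0,0.3,0,0],[0,0.5,0,0],[0,0,0.5,0],[0,0,1,0],[0,0,0.5,0],[0,0,0,0]]}}

```text
time_s: 12.1
tcp_pos: [0.4762, -0.2354, 0.2588]
ee_rot: [[-0.02, -1.0, -0.004], [-1.0, 0.02, 0.001], [-0.001, 0.004, -1.0]]
wrist_force: [0.4, 0.2, -1.4]
gripper_width: 0.516
gripper_force: 30.0
```

Request:
{"fn": "jog_arm", "kwargs": {"increments": [[0,-0.06,0.4,0],[0,0,0.4,0],[0,0,0.4,0],[0,0,0.3,0],[0,0,0.3,0],[0,0,0.2,0],[0,0,0,0]]}}

```text
time_s: 12.8
tcp_pos: [0.478, -0.2355, 0.2201]
ee_rot: [[-0.019, -1.0, -0.001], [-1.0, 0.019, 0.0], [-0.0, 0.001, -1.0]]
wrist_force: [-0.0, 1.0, -2.0]
gripper_width: 0.515
gripper_force: 30.0
```

No contact while entering the pocket. I'll lower to just above the floor.

Request:
{"fn": "jog_arm", "kwargs": {"increments": [[0,0,0.2,0],[0,0,0.2,0],[0,0,0.15,0],[0,0,0.12,0],[0,0,0.05,0],[0,0,0,0]]}}

```text
time_s: 13.4
tcp_pos: [0.4782, -0.2356, 0.2062]
ee_rot: [[-0.019, -1.0, -0.0], [-1.0, 0.019, 0.0], [-0.0, 0.0, -1.0]]
wrist_force: [-0.9, -0.4, -1.9]
gripper_width: 0.508
gripper_force: 30.0
```

Request:
{"fn": "jog_arm", "kwargs": {"increments": [[0,0,0.08,0],[0,0,0.05,0],[0,0,0,0]]}}

```text
time_s: 13.7
tcp_pos: [0.4783, -0.2356, 0.2038]
ee_rot: [[-0.019, -1.0, 0.0], [-1.0, 0.019, -0.0], [0.0, -0.0, -1.0]]
wrist_force: [-0.3, 0.6, -1.0]
gripper_width: 0.513
gripper_force: 30.0
```

Request:
{"fn": "jog_arm", "kwargs": {"increments": [[0,0,0,0],[0,0,0,0],[0,0,0,0],[0,0,0,0],[0,0,0,0],[0,0,-0.3,0],[0,0,-0.7,0],[0,0,-1,0],[0,0,-1,0],[0,0,-1,0]], "grip": 70}}

```text
time_s: 14.7
tcp_pos: [0.4781, -0.2355, 0.285]
ee_rot: [[-0.019, -1.0, 0.0], [-1.0, 0.019, -0.0], [0.0, -0.0, -1.0]]
wrist_force: [0.6, -0.7, -0.1]
gripper_width: 0.805
gripper_force: 0.0
```

Request:
{"fn": "jog_arm", "kwargs": {"increments": [[-0.5,0.7,-1,0],[-1,0.7,-1,0],[-1,0.7,-1,0],[-1,0.7,0,0],[-1,0.7,0,0],[-1,0.7,0,0],[-1,0.7,0,0],[-1,0.5,0,0],[0,0,0,0]], "grip": 0}}

```text
time_s: 15.6
tcp_pos: [0.3718, -0.0825, 0.3443]
ee_rot: [[-0.017, -1.0, 0.001], [-1.0, 0.017, 0.001], [-0.001, -0.001, -1.0]]
wrist_force: [-0.4, 0.1, -0.2]
gripper_width: 0.073
gripper_force: 0.0
```

```bash
python3 - <<'E'
from h import *
s=sense(); a=eyes.capture('wrist'); cv2.imwrite('pics/w3.png',np.hstack([a[:, :],cv2.resize(eyes.capture('top')[140:250,290:380],(288,384),interpolation=2)]))
np.save('w3.npy',dict(tcp_pos=s['tcp_pos'],ee_rot=s['ee_rot']),allow_pickle=True)
m=yellow(a); ys,xs=np.nonzero(m); print(s['joints'],rect(ray_plane('wrist',np.c_[xs,ys],.04,s)))
E
```

```text
[ 1.22977550e+01  1.11380932e+00 -3.63823682e+01 -2.91551037e-02
 -5.24460878e+01 -1.32379187e+01] [ 216.   183.3 1127.5  332.   -45.1]
```

View pics/w3.png

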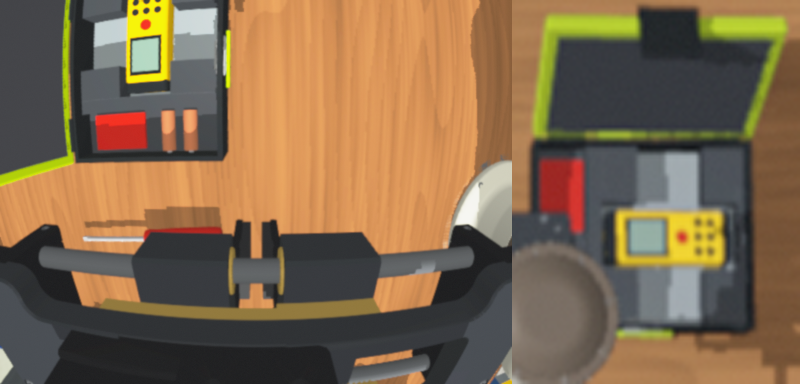

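The meter sits in the pocket with its screen up: wrist view (148,40), top inset (670,237). The lid is still leaning back. Next I'll raise, turn the gripper by 90°, and reach over behind the lid.

Request:
{"fn": "jog_arm", "kwargs": {"increments": [[0,0,-1,-0.98],[0,0,-1,-0.98],[0,0,-1,-0.98],[0,0,-1,-0.98],[0,0,-1,-0.98],[0,0,-0.6,-0.98],[0,0,0,-0.98],[0,0,0,-0.98],[0,0,0,-0.98],[0,0,0,-0.98]]}}

```text
time_s: 16.7
tcp_pos: [0.3736, -0.0842, 0.4559]
ee_rot: [[0.694, -0.72, 0.0], [-0.72, -0.694, -0.0], [0.0, 0.0, -1.0]]
wrist_force: [0.4, 0.4, 0.6]
gripper_width: 0.007
gripper_force: 0.0
```

Request:
{"fn": "jog_arm", "kwargs": {"increments": [[0,0,0,-0.98],[0,0,0,-0.98],[0,0,0,-0.98],[0,0,0,-0.98],[0,0,0,-0.98],[0,0,0,-0.98],[0,0,0,-0.98],[0,0,0,-0.98],[0,0,0,-0.98],[0,0,0,-0.98]]}}

```text
time_s: 17.7
tcp_pos: [0.3736, -0.0841, 0.4558]
ee_rot: [[1.0, -0.02, -0.0], [-0.02, -1.0, -0.0], [-0.0, 0.0, -1.0]]
wrist_force: [-0.5, 0.0, 0.3]
gripper_width: 0.005
gripper_force: 0.0
```

Request:
{"fn": "jog_arm", "kwargs": {"increments": [[1,0.4,0,0],[1,0.4,0,0],[1,0.4,0,0],[1,0.4,0,0],[1,0.4,0,0],[1,0.4,0,0],[1,0.4,0,0],[1,0.4,0,0],[1,0.4,0,0],[1,0.4,0,0]]}}

```text
time_s: 18.7
tcp_pos: [0.5725, -0.1695, 0.4553]
ee_rot: [[1.0, -0.024, -0.001], [-0.024, -1.0, -0.0], [-0.001, 0.0, -1.0]]
wrist_force: [0.3, 0.3, -0.2]
gripper_width: 0.004
gripper_force: 0.0
```

Request:
{"fn": "jog_arm", "kwargs": {"increments": [[1,0.4,0,0],[1,0.4,0,0],[1,0.4,0,0],[1,0.4,0,0],[1,0.4,0,0],[0.7,0.3,0,0],[0,0,0,0],[0,0,0,0]]}}

```text
time_s: 19.5
tcp_pos: [0.6844, -0.2175, 0.4546]
ee_rot: [[1.0, -0.023, -0.002], [-0.023, -1.0, 0.0], [-0.002, -0.0, -1.0]]
wrist_force: [0.1, 0.4, -0.3]
gripper_width: 0.003
gripper_force: 0.0
```

Request:
{"fn": "jog_arm", "kwargs": {"increments": [[0,0,1,0],[0,0,1,0],[0,0,1,0],[0,0,1,0],[0,0,0.9,0],[0,0,0,0]]}}

```text
time_s: 20.1
tcp_pos: [0.6831, -0.2163, 0.3549]
ee_rot: [[1.0, -0.023, -0.006], [-0.023, -1.0, 0.001], [-0.006, -0.001, -1.0]]
wrist_force: [-0.2, 0.3, -0.5]
gripper_width: 0.005
gripper_force: 0.0
```

Request:
{"fn": "jog_arm", "kwargs": {"increments": [[-0.7,0,0,0],[-0.7,0,0,0],[-0.7,0,0,0],[-0.7,0,0,0],[-0.7,0,0,0],[-0.7,0,0,0],[-0.6,0,0,0],[-0.4,0,0,0],[0,0,0,0]]}}

```text
time_s: 21.0
tcp_pos: [0.5796, -0.2142, 0.3596]
ee_rot: [[1.0, -0.022, 0.002], [-0.022, -1.0, -0.0], [0.002, 0.0, -1.0]]
wrist_force: [0.6, -0.1, 0.3]
gripper_width: 0.005
gripper_force: 0.0
```

```bash
python3 - <<'E'
from h import *
b=eyes.capture('scene'); a=eyes.capture('top')
cv2.imwrite('pics/s2.png',np.hstack([cv2.resize(b[110:250,110:250],(400,400),interpolation=2),cv2.resize(a[120:250,280:380],(308,400),interpolation=2)]))
E
```

```text
(no output)
```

View pics/s2.png

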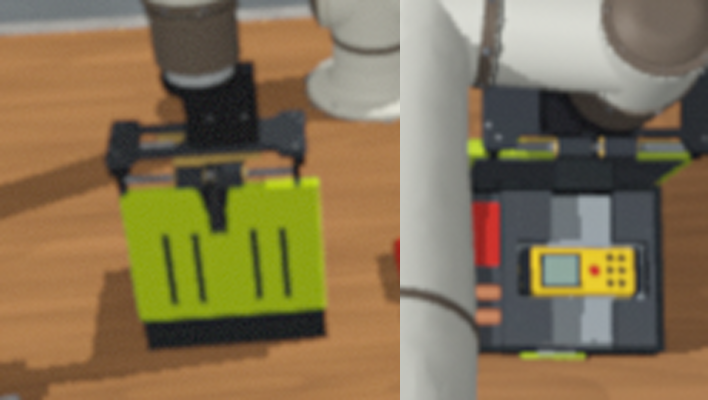

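The finger is behind the lid, which is now about upright (scene crop (215,190)), and the meter is undisturbed. I'll follow the arc down.

Request:
{"fn": "jog_arm", "kwargs": {"increments": [[-0.8,0,0,0],[-0.8,0,0,0],[-0.8,0,0,0],[-0.8,0,0.1,0],[-0.8,0,0.4,0],[-0.8,0,0.4,0],[-0.7,0,0.6,0],[-0.7,0,0.6,0],[0,0,0,0]]}}

```text
time_s: 22.0
tcp_pos: [0.4548, -0.2112, 0.3142]
ee_rot: [[1.0, -0.023, -0.005], [-0.023, -1.0, 0.001], [-0.005, -0.001, -1.0]]
wrist_force: [0.1, 0.5, 0.3]
gripper_width: 0.006
gripper_force: 0.0
```

Request:
{"fn": "jog_arm", "kwargs": {"increments": [[-0.4,0,0.5,0],[-0.4,0,0.5,0],[-0.3,0,0.5,0],[-0.3,0,0.4,0],[-0.2,0,0.4,0],[-0.1,0,0.3,0],[-0.1,0,0.2,0],[0,0,0,0]]}}

```text
time_s: 22.8
tcp_pos: [0.4212, -0.2105, 0.2604]
ee_rot: [[1.0, -0.021, 0.002], [-0.021, -1.0, -0.001], [0.002, 0.001, -1.0]]
wrist_force: [-0.3, 1.1, 3.6]
gripper_width: 0.007
gripper_force: 2.1
```

Request:
{"fn": "jog_arm", "kwargs": {"increments": [[-0.3,0,-0.1,0],[0,0,0.15,0],[0,0,0.1,0],[0,0,0.1,0],[0,0,0.1,0],[0,0,0,0]]}}

```text
time_s: 23.4
tcp_pos: [0.4134, -0.2103, 0.2518]
ee_rot: [[1.0, -0.023, -0.003], [-0.023, -1.0, 0.001], [-0.003, -0.001, -1.0]]
wrist_force: [-0.8, -0.0, 0.7]
gripper_width: 0.002
gripper_force: 0.0
```

Request:
{"fn": "jog_arm", "kwargs": {"increments": [[0,0,0.05,0],[0,0,0.05,0],[0,0,0,0]]}}

```text
time_s: 23.7
tcp_pos: [0.4139, -0.2104, 0.2513]
ee_rot: [[1.0, -0.022, -0.002], [-0.022, -1.0, 0.0], [-0.002, -0.0, -1.0]]
wrist_force: [-2.9, 1.7, 7.1]
gripper_width: 0.003
gripper_force: 3.8
```

Request:
{"fn": "jog_arm", "kwargs": {"increments": [[0,0,0.05,0],[0,0,0.05,0],[0,0,0,0]]}}

```text
time_s: 24.0
tcp_pos: [0.4139, -0.2103, 0.2509]
ee_rot: [[1.0, -0.021, -0.002], [-0.021, -1.0, -0.0], [-0.002, 0.001, -1.0]]
wrist_force: [-5.4, 4.4, 20.7]
gripper_width: 0.0
gripper_force: 10.4
```

Firm contact at 20 N with the tip at about 0.069, which is the height of a shut lid. I'll retreat and check.

Request:
{"fn": "jog_arm", "kwargs": {"increments": [[0,0,-0.5,0],[0,0,-1,0],[0,0,-1,0],[0,0,-1,0],[0,0,-1,0],[0,-1,-1,0],[0,-1,-1,0],[0,-1,-1,0],[0,-1,0,0],[0,-1,0,0]]}}

```text
time_s: 25.0
tcp_pos: [0.4163, -0.1097, 0.3993]
ee_rot: [[1.0, -0.023, 0.001], [-0.023, -1.0, 0.0], [0.001, -0.0, -1.0]]
wrist_force: [0.2, -1.0, 0.3]
gripper_width: 0.003
gripper_force: 0.0
```

Request:
{"fn": "jog_arm", "kwargs": {"increments": [[0,-1,0,0],[0,-1,0,0],[0,-1,0,0],[0,-1,0,0],[0,-1,0,0],[0,0,0,0]]}}

```text
time_s: 25.6
tcp_pos: [0.4187, -0.0092, 0.3987]
ee_rot: [[1.0, -0.019, -0.0], [-0.019, -1.0, 0.0], [-0.0, -0.0, -1.0]]
wrist_force: [-0.1, -0.1, -0.1]
gripper_width: 0.006
gripper_force: 0.0
```

```bash
python3 - <<'E'
from h import *
b=eyes.capture('scene'); a=eyes.capture('top')
c=eyes.capture('wrist')
cv2.imwrite('pics/f.png',np.hstack([cv2.resize(b[150:250,120:250],(400,308),interpolation=2),cv2.resize(a[150:250,280:380],(308,308),interpolation=2)]))
for cam,im in(('top',a),('scene',b)):
  h=cv2.cvtColor(im,cv2.COLOR_BGR2HSV); m=cv2.inRange(h,(30,120,80),(42,255,255)); m[:,:140]=0; m[:165 if cam=='top' else 0]=0; m[250:]=0; m[:,:280 if cam=='top' else 0]=0
  n,l,st,ce=cv2.connectedComponentsWithStats(m); k=1+st[1:,4].argmax(); ys,xs=np.nonzero(l==k); print(cam,st[k],rect(ray_plane(cam,np.c_[xs,ys],.069)))
E
```

```text
top [ 296  178   71   59 3634] [ 475.2 -209.8  202.3  167.9   89.1]
scene [ 159  183   65   37 2085] [ 489.  -207.7  202.5  184.1   88.8]
```

View pics/f.png

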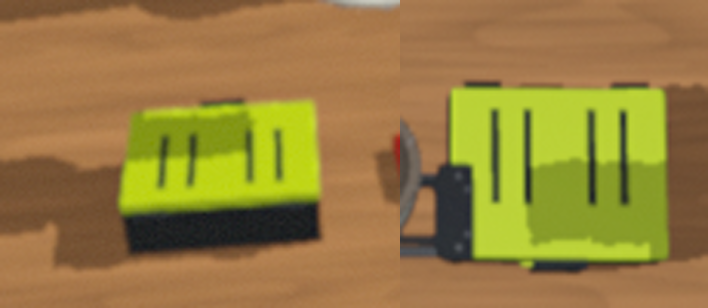

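The lid is shut and flush. In the scene crop its front edge projects to x ≈ 0.397 at shut height, against 0.398 expected. The top crop shows the lid covering the case, and the arm is clear of it.

```bash
python3 -c "
from station import r
print(r.finish_job())"
```

```text
the job is handed in; nothing more can be done
None
```

The yellow laser measure is back in its pocket, lying flat with the screen up. The lid is pressed shut past its catch, the arm is clear of everything, and I handed the job in at about 26 s; I haven't seen the verdict.

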